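# Steady the rocking modelling stand

## Robot

A 7-joint arm with a two-finger parallel gripper is mounted at the origin on the work surface. World frame = base frame: x ahead of the robot, y to its left, z up, the work surface at z = 0. Lengths are in m, angles in rad, forces in N, time in s.
With the tool pointing down it reaches from about 0.425 to 1.025 m from the base axis. Payload 9.4 kg.
Tool frame: the origin (TCP) lies at the very end of the fingers, on their centre line; the grasp point (between the pads) lies arm.grip_depth behind it (arm.grip_depth is the distance from the TCP to the grasp point, in m); x points along the fingers, y is the direction in which the jaws open and shut, and the axes are right-handed (so a half turn about x gives the same grasp; the last joint's range is limited). The gripper opens to 93 mm and grips with 3 to 60 N. Pads are 15 mm wide; open, the fingers measure 128 mm over their backs; the gripper's body (75 mm by 188 mm) begins 65 mm behind the grasp point.
Start: joints at [-1.383, 0.599, -0.003, 1.599, 0.002, 0.943, -0.08], TCP at [0.19, 0.7, 0.219] pointing down, gripper open.
Joint ranges: [-2.57, 2.57], [-0.35, 1.97], [-1.29, 1.29], [0.11, 2.56], [-1.05, 4.19], [0.11, 1.86], [-2.63, 2.63]. Speed limits (rad/s): [2.22, 2.22, 3.01, 3.01, 3.14, 3.14, 3.14].

## Interface

Orientations are given as a unit quaternion [w, x, y, z].
In Python, from station import arm gives the robot as it stands. The module is installed in compiled form; this text tells all that it offers.
- The arm moves only by the tool send_rows, never from a script. Its arguments are lists of equal length, an entry for each row: "claw": the opening, from 0 (shut) to 1 (fully open); "translation": the shift along the tool's x, y, z in mm, a list of three; "turn": the turn about the tool's x in rad. In form: {"claw": [claw, ...], "translation": [[tx, ty, tz], ...], "turn": [turn, ...]}. A call has 1 to 8 rows; each row is the pose to reach, as a shift and turn from the pose commanded when the call began, along the tool's axes at that moment; what a row does not reach only later rows make up. A row lasts 1/12 s, in which the tool goes at most 41.7 mm and 7.16 degrees, less where a joint would pass 70% of its speed; a pose out of reach is approached as far as the arm can. A call with a gripper value outside its range is refused whole. The fingers move at their own pace and stop on an object; the grip force is fixed at half the most. Time passes only in rows, so rows that repeat a pose let the fingers close. It gives the time, the measured TCP pose, the force and the opening at its end, in the units of the state.
- arm.state(): the state, without advancing time (a new reading comes with each control period).
- arm.read_camera(name): name is "scene" or "top"; returns (picture, depth): 420x560x3 uint8, blue, green, red; 420x560 float32, m along the optical axis (not along the pixel's ray), 0 where there is no reading.
- arm.camera_params(name): a dict with "mtx" (3x3 intrinsics, pixels), "k1" (the pictures are not rectified: a ray, as slopes to the right and down, at radius r is drawn at 1 + k1 r^2 times it, then the intrinsics apply), "R" (3x3) and "t" (3): a world point X has camera coordinates R X + t. Camera axes: x right, y down, z forward; pixel columns grow to the right and rows downward; lengths in m; the calibration is good to about 2 mm. A picture is of the moment at which its call begins. camera_params takes no time and is no camera call.
- arm.sign_off(): hands the job in, once; it reports no verdict.
Trained networks look in the newest picture that a camera, given by its name, has taken for a name from the list of things; names that differ only in an ending like _2 or _b are one class to them, and where a whole thing is asked for, a point or a joint stands for the part that bears it (a point fixed in the world has none). Each returns a list of dicts, best first, with "score" (0 to 1); they miss things now and then, are a little off and sometimes report something else, mostly with a low value. They report only what shows in the picture. A call takes as long as a camera call. They do not tell look-alikes from the thing itself.
- arm.masks_of(camera, name): "mask" (420x560 bool, what is visible of it) and "uv" ([column, row] in pixels, amid what is visible of it).
The state is a dict: "clock": time; "joint_pos": joint angles; "dq": joint speeds; "effort": joint torques, N m; "tool_pos": TCP position; "tcp_rot": TCP orientation; "ft_force": force on the tool from outside, world axes, zero at the start; "ft_torque": the same for the moment, N m; "gripper_width": opening from 0.0 (shut) to 1.0 (fully open).
Only numpy, scipy, OpenCV 4.12 (cv2) and the standard library are available. Lean on these libraries where they do the work, as an engineer would, in place of code of your own. Each camera call takes 0.05 s, during which the arm holds its last target. There are 200 camera calls.

## Task

The modelling stand under the clay head rocks from side to side, because its two screw feet are wound up too far. Wind both screw feet down by their knobs until the stand is level to within half a degree and sits firmly on all four feet, the weight well shared between them (at least 4 N on each). Be gentle: do not shove the stand out of its place or lean hard on it, and leave the clay head standing on it and the things around where they are.

Things in the scene. Friction and masses are not known exactly. Their poses are not given: they have to be found in the camera images.
- stand: Grey cast cross-shaped bench stand, 3.3 kg, column and round wooden top 132 mm across, 100 mm up. Origin: centre of its underside, at sole height of the two domed feet; z up, so its tilt is the lean; y to the left screw, -x to the front foot. Arms 34 mm wide, tops 38 mm up. It rocks about the line of the domed feet: a few newtons at a knob tip it over to that foot, or it lies there, or just balances
- foot_front: Fixed domed black rubber foot, 36 mm across, under the front arm end, 125 mm from the stand's centre. Origin: its lowest point. The rubber gives 1 mm per 40 N
- foot_back: The same foot under the back arm end, 125 mm from the stand's centre. Origin: its lowest point
- foot_left: Round swivel pad, 36 mm across, on the lower end of the left levelling screw, 155 mm from the stand's centre. Origin: centre of its sole. It bears on a thin 70 mm square tile, 4.9 to 7.1 mm thick, not alike left and right. Wound too high at the start: level and loaded takes 1.5 to 5 rad of its knob
- foot_right: The same pad on the right levelling screw, 155 mm from the stand's centre on the other side, also on a tile of its own thickness and wound up by its own amount. Origin: centre of its sole
- knob_left_grip (a point): Middle of the black lobed knob (40 mm across, 22 mm high) on top of the left screw, 73 mm over its foot's sole; it moves with the foot. 18 mm of free height or more below the knob, over a 36 mm boss. Clockwise from above lowers the foot, 5 mm a turn; 0.06 N m turns it. z along the screw; x turns with the knob. While a knob is held, stand, feet and both knobs give no pose
- knob_right_grip (a point): The same knob on the right screw. When the rock between the screw feet is just gone, about 0.4 rad more on one knob puts 4 N on each screw foot, about 1 rad more (or half that on both) shares the weight evenly, and about 1.9 rad takes the load off the domed feet. A held knob pushed or pulled upright by about 4 N shows by its travel how far a foot still hangs
- clay_head: Brown clay head study, 130 mm high, 72 mm across, 0.7 kg, standing loose and flat on the wooden top near its centre, so it tilts with the stand; its top is 230 mm over the table. Origin: centre of its underside, z up
- clay_lump: Lump of clay, 48 mm across, 29 mm high, lying between the arms of the stand. Origin: its underside
- loop_tool: Wooden loop tool, 100 mm long, lying between the arms of the stand. Origin: under its handle's middle
- fork: Steel fork, 140 mm long, lying on the table. Origin: its underside, near its middle
- knife: Table knife with a wooden handle, 200 mm long, lying on the table. Origin: its underside, near its middle
- slip_bowl: Clay bowl, 136 mm across, 55 mm high, with a stick in it. Origin: centre of its underside
- tool_jar: Glass jar of modelling tools, 68 mm across, 97 mm high, tools to 180 mm. Origin: centre of its underside
Mind the look-alikes: they are no part of the job. Leave any orange look-alike of the clay_head alone.

How it is judged:
By the outcome, as a careful person would: the job done as asked, in the order asked, and still so for the second after the job is handed in, with the robot touching nothing.
It also fails if it takes over 72 s, if anything falls off the work surface, if the arm or the gripper's body presses on something with over 40 N, if the wrist force passes 120 N, or if a joint passes its speed limit or range.

## Working session

There is one attempt and no reset: what is moved stays moved. The work goes in short steps, Python scripts to look and compute and a tool call to move; the robot and the scene stay as the last step left them, time stands still between calls to the robot, and variables do not carry over. Pictures are saved under pics/ and viewed, about 8 in all and at most 12, crops included, and the job is handed in when it is done.

Besides the shell and the picture viewer there is one more tool, called after ">>>" as a command line: name --pt "numbers of a row" for each row, then --argument value for the rest. send_rows: Moves the arm, as the interface text tells. Its arguments: {"type":"object","properties":{"claw":{"type":"array","items":{"type":"number"}},"translation":{"type":"array","items":{"type":"array","items":{"type":"number"}}},"turn":{"type":"array","items":{"type":"number"}}},"required":["claw","translation","turn"]}

```bash
mkdir -p pics; cat > h.py <<'E'
import numpy as np, cv2
from station import arm
def snap(c,fn=None):
    im,d=arm.read_camera(c)
    if fn: cv2.imwrite('pics/'+fn,im)
    return im,d
def P(c,uv,z):
    "uv Nx2, depth z N -> world"
    p=arm.camera_params(c);K=np.array(p['mtx']);k=p['k1'];R=np.array(p['R']);t=np.array(p['t'])
    uv=np.atleast_2d(uv).astype(float);s=cv2.undistortPoints(uv[:,None],K,np.array([k,0,0,0.]))[:,0]
    X=np.c_[s,np.ones(len(s))]*np.atleast_1d(z)[:,None]
    return (X-t)@R
def cloud(c,d,m):
    v,u=np.nonzero(m&(d>0)); return P(c,np.c_[u,v],d[v,u])
E
python3 - <<'E'
from h import *
print(arm.state(),arm.grip_depth)
ims=[]
for c in('scene','top'):
    im,d=snap(c,c+'0.png'); p=arm.camera_params(c);print(c,-np.array(p['R']).T@p['t'],np.array(p['R'])[2],p['mtx'][0])
    for n in('knob_left_grip','clay_head','stand'):
        for r in arm.masks_of(c,n)[:4]:
            X=cloud(c,d,r['mask']); print(c,n,round(r['score'],2),r['uv'],r['mask'].sum(),np.median(X,0).round(3),X.min(0).round(3),X.max(0).round(3))
E
```

```text
{'clock': 0.0, 'joint_pos': array([-1.38263251,  0.60012586, -0.0025364 ,  1.60013793,  0.00183044,
        0.94288736, -0.07981384]), 'dq': array([-4.97280398e-04,  1.47580236e-03,  6.33835754e-05, -2.35363104e-04,
       -5.85041869e-04, -4.66655698e-04,  5.16089023e-05]), 'effort': array([-2.28600235e-03, -7.65054059e+01,  1.49742108e+00, -2.52338380e+01,
       -5.23295661e-02,  1.71658042e-02,  1.75298296e-04]), 'tool_pos': array([0.18969041, 0.69923537, 0.21775667]), 'tcp_rot': array([ 0.70090533,  0.0927997 ,  0.70092984, -0.09390038]), 'ft_force': array([-0.38544534,  0.21011232, -0.69266235]), 'ft_torque': array([-0.01534741,  0.06901426, -0.01443447]), 'gripper_width': 0.9989794180564927} 0.0188
scene [1.14668275 0.29978336 1.02414811] [-0.53633028 -0.2717413  -0.79906602] [390.96345489   0.         267.69712715]
scene knob_left_grip 0.75 [323.3, 280.4] 214 [0.668 0.231 0.092] [ 0.624  0.207 -0.005] [0.684 0.251 0.098]
scene knob_left_grip 0.58 [331.8, 254.5] 192 [0.552 0.204 0.023] [ 0.513  0.178 -0.003] [0.57  0.225 0.033]
scene clay_head 0.84 [214.3, 180.9] 746 [ 0.502 -0.206  0.085] [ 0.368 -0.281 -0.004] [ 0.522 -0.182  0.133]
scene clay_head 0.67 [289.9, 223.1] 1017 [0.614 0.094 0.198] [ 0.422  0.052 -0.003] [0.633 0.123 0.232]
scene stand 0.72 [298.2, 251.7] 2688 [0.631 0.119 0.047] [ 0.437 -0.084 -0.005] [0.72  0.251 0.105]
scene stand 0.29 [326.2, 278.4] 219 [0.667 0.231 0.092] [ 0.595  0.204 -0.002] [0.684 0.251 0.098]
top [ 0.38840015 -0.02311858  1.17834958] [ 0.12749033  0.02314305 -0.99156977] [450.30181877   0.         278.10146555]
top knob_left_grip 0.5 [187.1, 151.9] 235 [0.659 0.228 0.093] [ 0.641  0.211 -0.003] [0.707 0.271 0.099]
top clay_head 0.81 [367.5, 224.0] 861 [ 0.478 -0.209  0.117] [ 0.446 -0.255 -0.001] [ 0.528 -0.181  0.134]
top stand 0.93 [237.6, 192.9] 3191 [0.562 0.095 0.088] [ 0.462 -0.061 -0.005] [0.715 0.272 0.198]
```

View pics/scene0.png

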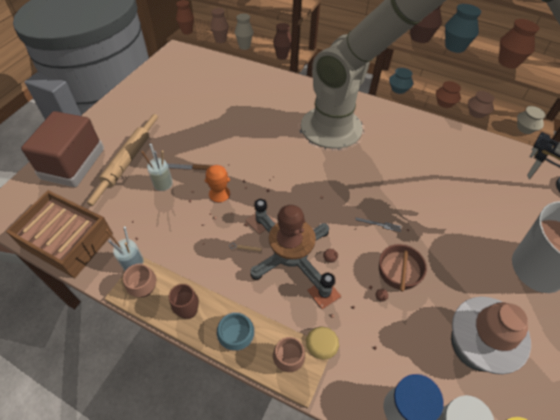

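View pics/top0.png

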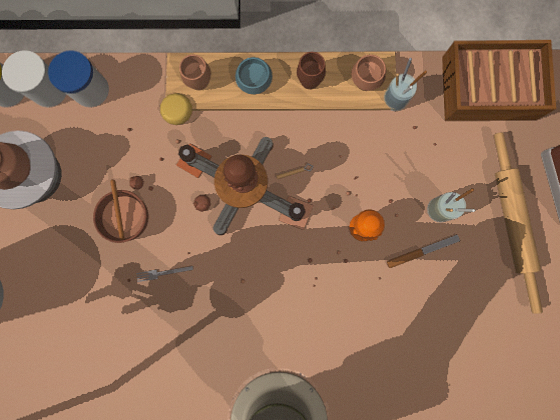

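Candidates: knobs at scene (327,281) and (260,205), top (187,153) and (297,211). Other dark items are the clay lump at top (202,203), a small ball at (137,183), and the orange head at top (368,224), which I leave alone. Next, measure the knobs and check them in a crop.

```bash
cat >> h.py <<'E'
def top(c,d,xy,r=.03,zlo=.078,zhi=.115):
    X=cloud(c,d,d>0); m=(np.hypot(*(X[:,:2]-xy).T)<r)&(X[:,2]>zlo)&(X[:,2]<zhi); Y=X[m]
    zt=np.median(Y[Y[:,2]>np.percentile(Y[:,2],50),2]) ; T=Y[abs(Y[:,2]-zt)<.005]
    return np.r_[(T.min(0)+T.max(0))[:2]/2,T[:,:2].mean(0),np.median(T[:,2]),len(T)].round(4)
def wood(c,d,cc):
    X=cloud(c,d,d>0); m=(np.hypot(*(X[:,:2]-cc).T)<.07)&(X[:,2]>.09)&(X[:,2]<.112)
    Y=X[m]; A=np.c_[Y[:,:2]-cc,np.ones(len(Y))]
    for _ in range(5):
        s,*_r=np.linalg.lstsq(A,Y[:,2],rcond=None); e=abs(Y[:,2]-A@s); k=e<max(2*np.median(e),.001); A,Y=A[k],Y[k]
    return s,len(Y),np.median(e)
E
python3 - <<'E'
from h import *
ims=[]
for c,b in(('scene',(190,310,240,360)),('top',(130,250,170,320))):
    im,d=snap(c); y0,y1,x0,x1=b
    ims.append(cv2.resize(im[y0:y1,x0:x1],(500,400) if c=='scene' else (500,400),interpolation=2))
    X=cloud(c,d,d>0)
    m=(X[:,2]>.08)&(X[:,2]<.11)&(abs(X[:,0]-.6)<.15)&(abs(X[:,1]-.09)<.2)
    print(c)
    for g in ((.665,.233),(.538,-.05)): print(top(c,d,np.array(g)))
    print(wood(c,d,np.array([.6,.09])))
cv2.imwrite('pics/crop1.png',np.vstack(ims)[:600] if 0 else cv2.resize(np.hstack(ims),(800,320)))
E
```

```text
scene
[6.635e-01 2.306e-01 6.642e-01 2.305e-01 9.290e-02 1.680e+02]
[ 5.227e-01 -4.520e-02  5.238e-01 -4.560e-02  9.100e-02  8.400e+01]
(array([-0.00658976,  0.00697846,  0.09964005]), 413, np.float64(0.0006483349883698447))
top
[6.610e-01 2.298e-01 6.606e-01 2.300e-01 9.340e-02 1.900e+02]
[ 5.234e-01 -4.490e-02  5.220e-01 -4.530e-02  9.080e-02  1.370e+02]
(array([0.00752929, 0.01247209, 0.09978941]), 614, np.float64(0.0008068480856191912))
```

View pics/crop1.png

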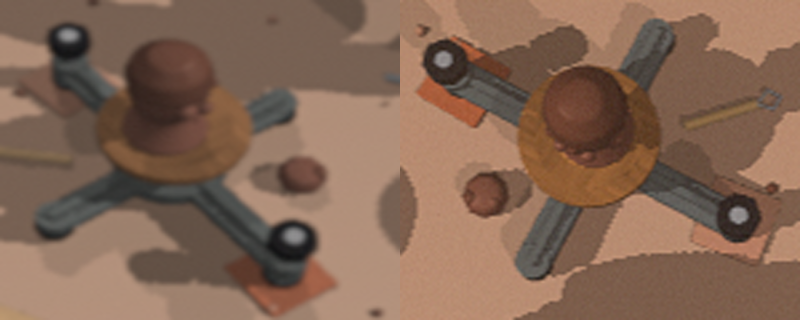

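The crop confirms both knobs: black with a grey cap, on the arms standing on the orange tiles. Knob A is at crop (292,237) left and (445,62) right. Knob B is at crop (68,40) left and (738,215) right. Next, measure the starting tilt with table-referenced averages and compute the move.

```bash
cat >> h.py <<'E'
A=np.array([.662,.230]);B=np.array([.5228,-.045])
def tilt(n=4,verbose=1):
    C=(A+B)/2;u=(A-B)/np.linalg.norm(A-B);w=np.array([-u[1],u[0]]);out=[]
    for c in('top','scene'):
        D=np.array([arm.read_camera(c)[1] for _ in range(n)]); d=np.where((D>0).all(0),np.median(D,0),0)
        X=cloud(c,d,d>0);X=X[np.hypot(*(X[:,:2]-C).T)<.26]
        a=(X[:,:2]-C)@u;b=(X[:,:2]-C)@w
        M=np.c_[a,b,np.ones(len(a))];k=abs(X[:,2])<.012
        for _ in range(6):
            s=np.linalg.lstsq(M[k],X[k,2],rcond=None)[0]; k=abs(X[:,2]-M@s)<.0035
        z=X[:,2]-M@s; r=[]
        for lo,hi,wd in((.07,.125,.009),(-.125,-.07,.009)):
            q=(a>lo)&(a<hi)&(abs(b)<wd)&(abs(z-.038)<.008); r.append((np.median(z[q]) if q.any() else np.nan,a[q].mean(),q.sum()))
        for lo,hi in((.07,.12),(-.12,-.07)):
            q=(b>lo)&(b<hi)&(abs(a)<.009)&(abs(z-.038)<.008); r.append((np.median(z[q]) if q.any() else np.nan,b[q].mean(),q.sum()))
        q=(np.hypot(a,b)<.062)&(abs(z-.1)<.008)
        for _ in range(5):
            p=np.linalg.lstsq(M[q],z[q],rcond=None)[0]; q=(np.hypot(a,b)<.062)&(abs(z-M@p)<.0025)
        kn=[]
        for K in(A,B):
            q2=(np.hypot(*(X[:,:2]-K).T)<.014)&(z>.08)&(z<.11); kn.append((np.median(z[q2])*1e3).round(2))
        print(c,'arm AB tilt deg %.2f'%np.degrees((r[0][0]-r[1][0])/(r[0][1]-r[1][1])),'wood tilt AB %.2f perp %.2f n%d'%(*np.degrees(p[:2]),q.sum()),'arms mm',[(round(x[0]*1e3,2),int(x[2])) for x in r],'knobtops',kn,'tableslope',np.degrees(s[:2]).round(2))
def go(x,y,z,yaw=None):
    from scipy.spatial.transform import Rotation as R
    s=arm.state();q=s['tcp_rot'];Q=R.from_quat(np.r_[q[1:],q[0]]).as_matrix()
    t=Q.T@(np.array([x,y,z])-s['tool_pos'])*1e3;cy=np.arctan2(Q[1,1],Q[0,1])
    print('clock %.1f'%s['clock'],'move mm',t.round(1),'yaw',cy.round(3),'turn(+cw)',None if yaw is None else round(cy-yaw,3),'q',s['joint_pos'].round(2))
E
python3 - <<'E'
from h import *
tilt(4)
go(.662,.23,.219,2.4)
E
```

```text
top arm AB tilt deg 0.40 wood tilt AB 0.46 perp 0.07 n946 arms mm [(np.float64(39.12), 94), (np.float64(37.73), 135), (np.float64(39.44), 121), (np.float64(39.88), 114)] knobtops [np.float64(93.23), np.float64(90.68)] tableslope [0.02 0.03]
scene arm AB tilt deg 0.41 wood tilt AB 0.57 perp -0.01 n653 arms mm [(np.float64(39.67), 86), (np.float64(38.21), 53), (np.float64(41.44), 44), (np.float64(40.31), 99)] knobtops [np.float64(93.08), np.float64(91.07)] tableslope [-0.09  0.03]
clock 0.9 move mm [-3.000e-01 -3.297e+02  5.787e+02] yaw 1.306 turn(+cw) -1.094 q [-1.38  0.6  -0.    1.6   0.    0.94 -0.08]
```

>>> send_rows --claw '[0.8,0.8,0.8,0.8,0.8,0.8,0.8,0.8]' --pt "0 -20 35" --pt "0 -40 70" --pt "0 -60 105" --pt "0 -80 140" --pt "0 -100 175" --pt "0 -120 210" --pt "0 -140 245" --pt "0 -160 280" --turn '[0,0,0,0,0,0,0,0]'

```text
clock: 1.57
tool_pos: [0.4193, 0.4706, 0.2189]
tcp_rot: [0.701, 0.093, 0.701, -0.093]
ft_force: [0.6, -0.2, -1.0]
gripper_width: 0.799
```

>>> send_rows --claw '[0.8,0.8,0.8,0.8,0.8,0.8,0.8,0.8]' --pt "0 -20 35" --pt "0 -40 70" --pt "0 -60 105" --pt "0 -80 140" --pt "0 -100 175" --pt "0 -120 210" --pt "0 -140 245" --pt "0 -160 280" --turn '[-0.12,-0.24,-0.36,-0.48,-0.6,-0.72,-0.84,-0.96]'

```text
clock: 2.23
tool_pos: [0.6478, 0.2426, 0.2188]
tcp_rot: [0.664, -0.243, 0.664, 0.243]
ft_force: [0.8, 1.0, -0.6]
gripper_width: 0.8
```

```bash
python3 -c "
from h import *
go(.662,.23,.13,2.4);print(arm.state()['ft_force'])"
```

```text
clock 2.2 move mm [ 88.9 -18.8   2.7] yaw 2.272 turn(+cw) -0.128 q [-0.28  0.57 -0.25  1.67  0.17  0.92  1.67]
[ 0.84966249  0.96029589 -0.58066431]
```

>>> send_rows --claw '[0.8,0.8,0.8,0.8,0.8,0.8,0.8,0.8]' --pt "0 -19 2.7" --pt "20 -19 2.7" --pt "50 -19 2.7" --pt "80 -19 2.7" --pt "110 -19 2.7" --pt "135 -19 2.7" --pt "150 -19 2.7" --pt "156 -19 2.7" --turn '[0,0,0,0,0,0,0,0]'

```text
clock: 2.9
tool_pos: [0.6594, 0.2309, 0.0597]
tcp_rot: [0.663, -0.241, 0.666, 0.241]
ft_force: [-0.2, 0.1, 0.5]
gripper_width: 0.802
```

```bash
python3 -c "
from h import *
print(arm.state()['ft_force'])
go(.662,.23,.0625)
im,d=snap('scene');im2,_=snap('top')
cv2.imwrite('pics/g1.png',np.hstack([cv2.resize(im[200:330,250:400],(400,347),interpolation=2),cv2.resize(im2[100:217,120:255],(400,347),interpolation=2)]))
"
```

```text
[-0.17035954  0.05304544  0.49387037]
clock 2.9 move mm [-2.8 -2.3  1.4] yaw 2.266 turn(+cw) None q [-0.29  0.75 -0.21  1.76  0.23  0.65  1.64]
```

View pics/g1.png

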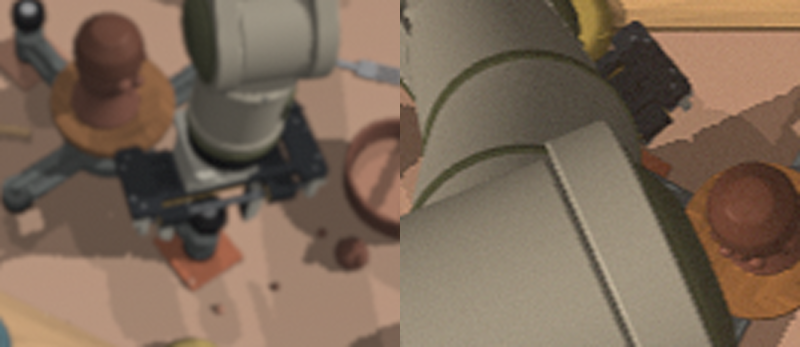

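The gripper straddles knob A (crop (205,220)) with the body clear of the head (crop (110,55)). Closing slowly while watching the force.

>>> send_rows --claw '[0.7,0.6,0.55,0.5,0.5,0.48,0.48,0.48]' --pt "-2 -2 1" --pt "-2 -2 1" --pt "-2 -2 1" --pt "-2 -2 1" --pt "-2 -2 1" --pt "-2 -2 1" --pt "-2 -2 1" --pt "-2 -2 1" --turn '[0,0,0,0,0,0,0,0]'

```text
clock: 3.67
tool_pos: [0.6628, 0.2306, 0.0647]
tcp_rot: [0.665, -0.241, 0.665, 0.241]
ft_force: [0.4, 0.1, 0.3]
gripper_width: 0.482
```

>>> send_rows --claw '[0.46,0.46,0.45,0.45]' --pt "0 0 0" --pt "0 0 0" --pt "0 0 0" --pt "0 0 0" --turn '[0,0,0,0]'

```text
clock: 4.0
tool_pos: [0.6626, 0.2308, 0.0646]
tcp_rot: [0.665, -0.241, 0.665, 0.241]
ft_force: [-0.8, 1.5, 0.3]
gripper_width: 0.45
```

>>> send_rows --claw '[0.44,0.44,0.43,0.43]' --pt "0 0 0" --pt "0 0 0" --pt "0 0 0" --pt "0 0 0" --turn '[0,0,0,0]'

```text
clock: 4.33
tool_pos: [0.6622, 0.2313, 0.0646]
tcp_rot: [0.665, -0.241, 0.665, 0.241]
ft_force: [-3.3, 3.4, -0.4]
gripper_width: 0.434
```

>>> send_rows --claw '[0.435,0.435,0.43,0.42,0.42,0.42]' --pt "0 0.8 0" --pt "0 0.8 0" --pt "0 0.8 0" --pt "0 0.8 0" --pt "0 0.8 0" --pt "0 0.8 0" --turn '[0,0,0,0,0,0]'

```text
clock: 4.83
tool_pos: [0.6621, 0.2314, 0.0646]
tcp_rot: [0.665, -0.241, 0.665, 0.241]
ft_force: [-2.6, 3.5, 0.2]
gripper_width: 0.427
```

>>> send_rows --claw '[0.43,0.43,0.42,0.42,0.42,0.42]' --pt "0 0.8 0" --pt "0 1 0" --pt "0 1 0" --pt "0 1 0" --pt "0 1 0" --pt "0 1 0" --turn '[0,0,0,0,0,0]'

```text
clock: 5.33
tool_pos: [0.6619, 0.2316, 0.0647]
tcp_rot: [0.665, -0.241, 0.665, 0.241]
ft_force: [0.7, -0.0, 0.3]
gripper_width: 0.425
```

>>> send_rows --claw '[0.41,0.41,0.4,0.4]' --pt "0 0.0 0" --pt "0 0 0" --pt "0 0 0" --pt "0 0 0" --turn '[0,0,0,0]'

```text
clock: 5.67
tool_pos: [0.6619, 0.2316, 0.0647]
tcp_rot: [0.665, -0.241, 0.665, 0.241]
ft_force: [1.1, -0.4, -0.6]
gripper_width: 0.424
```

>>> send_rows --claw '[0.35,0.35,0.35,0.35]' --pt "0 0 0" --pt "0 0 0" --pt "1 0 0" --pt "1 0 0" --turn '[0,0,0,0]'

```text
clock: 6.0
tool_pos: [0.662, 0.232, 0.0637]
tcp_rot: [0.665, -0.241, 0.665, 0.241]
ft_force: [2.7, -1.6, 0.4]
gripper_width: 0.427
```

>>> send_rows --claw '[0.35,0.35,0.35,0.35]' --pt "1 0 0" --pt "1 0 0" --pt "1 0 0" --pt "1 0 0" --turn '[0,0,0,0]'

```text
clock: 6.33
tool_pos: [0.6621, 0.2323, 0.0629]
tcp_rot: [0.665, -0.241, 0.664, 0.241]
ft_force: [2.7, 0.6, 1.4]
gripper_width: 0.427
```

>>> send_rows --claw '[0.35,0.35,0.35,0.35]' --pt "1 0 0" --pt "1 0 0" --pt "1 0 0" --pt "1 0 0" --turn '[0,0,0,0]'

```text
clock: 6.67
tool_pos: [0.6623, 0.2325, 0.062]
tcp_rot: [0.665, -0.241, 0.664, 0.241]
ft_force: [5.6, 1.9, 3.1]
gripper_width: 0.426
```

>>> send_rows --claw '[0.35,0.35,0.35,0.35]' --pt "1 0 0" --pt "1 0 0" --pt "1 0 0" --pt "1 0 0" --turn '[0,0,0,0]'

```text
clock: 7.0
tool_pos: [0.6625, 0.2328, 0.0612]
tcp_rot: [0.666, -0.241, 0.664, 0.241]
ft_force: [6.1, 2.5, 3.5]
gripper_width: 0.425
```

>>> send_rows --claw '[0.35,0.35,0.35,0.35]' --pt "1 0 0" --pt "1 0 0" --pt "1 0 0" --pt "1 0 0" --turn '[0,0,0,0]'

```text
clock: 7.33
tool_pos: [0.6626, 0.2331, 0.0603]
tcp_rot: [0.666, -0.241, 0.664, 0.241]
ft_force: [5.4, 2.4, 4.2]
gripper_width: 0.422
```

```bash
python3 -c "
from h import *
tilt(2)" 2>&1 | grep -v Warn
```

```text
return _methods._mean(a, axis=axis, dtype=dtype,
  ret = ret.dtype.type(ret / rcount)
top arm AB tilt deg -1.06 wood tilt AB -0.92 perp 0.27 n745 arms mm [(np.float64(35.5), 13), (np.float64(38.94), 98), (np.float64(37.85), 4), (np.float64(39.61), 110)] knobtops [np.float64(nan), np.float64(94.61)] tableslope [0.03 0.04]
scene arm AB tilt deg 1.09 wood tilt AB -0.83 perp -0.13 n606 arms mm [(np.float64(43.08), 22), (np.float64(39.36), 45), (np.float64(43.26), 44), (np.float64(40.35), 87)] knobtops [np.float64(88.96), np.float64(94.8)] tableslope [-0.08  0.05]
```

>>> send_rows --claw '[0.35,0.35,0.35,0.35]' --pt "1 0 0" --pt "1 0 0" --pt "1 0 0" --pt "1 0 0" --turn '[0,0,0,0]'

```text
clock: 7.87
tool_pos: [0.6627, 0.2332, 0.0599]
tcp_rot: [0.666, -0.241, 0.664, 0.241]
ft_force: [4.0, 1.9, 9.3]
gripper_width: 0.423
```

>>> send_rows --claw '[0.35,0.35,0.35,0.35,0.35,0.35,0.35,0.35]' --pt "-0.5 0 0" --pt "-0.5 0 0" --pt "-0.5 0 0" --pt "-0.5 0 0" --pt "-0.5 0 0" --pt "-0.5 0 0" --pt "-0.5 0 0" --pt "-0.5 0 0" --turn '[0.1,0.2,0.3,0.4,0.5,0.5,0.5,0.5]'

```text
clock: 8.53
tool_pos: [0.6626, 0.2328, 0.06]
tcp_rot: [0.705, -0.069, 0.703, 0.069]
ft_force: [4.9, 1.2, 7.5]
gripper_width: 0.42
```

```bash
python3 -c "
from h import *
s=arm.state();print(s['ft_force'],s['ft_torque']);go(.662,.2325,.06)"
```

```text
[4.87964249 1.18845624 7.45625778] [ 0.09575145 -1.00735023 -0.04705723]
clock 8.5 move mm [ 0.  -0.2 -0.6] yaw 1.766 turn(+cw) None q [-0.38  0.75 -0.07  1.76  0.08  0.63  1.27]
```

>>> send_rows --claw '[0.35,0.35,0.35,0.35,0.35,0.35,0.35,0.35]' --pt "-0.3 0 0.5" --pt "-0.3 0 0.7" --pt "-0.3 0 0.7" --pt "-0.3 0 0.7" --pt "-0.3 0 0.7" --pt "-0.3 0 0.7" --pt "-0.3 0 0.7" --pt "-0.3 0 0.7" --turn '[0.12,0.24,0.36,0.48,0.6,0.72,0.8,0.8]'

```text
clock: 9.2
tool_pos: [0.6625, 0.2324, 0.06]
tcp_rot: [0.675, 0.213, 0.674, -0.212]
ft_force: [3.4, 0.5, 7.4]
gripper_width: 0.424
```

>>> send_rows --claw '[0.35,0.35,0.35,0.35,0.35,0.35,0.35,0.35]' --pt "0 0 0" --pt "0 0 0" --pt "0 0 0" --pt "0 0 0" --pt "0 0 0" --pt "0 0 0" --pt "0 0 0" --pt "0 0 0" --turn '[0.12,0.24,0.36,0.48,0.6,0.72,0.8,0.8]'

```text
clock: 9.87
tool_pos: [0.6622, 0.2322, 0.0599]
tcp_rot: [0.538, 0.458, 0.538, -0.458]
ft_force: [1.7, 1.2, 8.3]
gripper_width: 0.428
```

```bash
python3 -c "
from h import *
s=arm.state();print(s['ft_force'],s['ft_torque']);go(.662,.2325,.06);tilt(2)" 2>&1 | grep -v Warn
```

```text
return _methods._mean(a, axis=axis, dtype=dtype,
  ret = ret.dtype.type(ret / rcount)
[1.72135062 1.17871889 8.33826735] [-0.05084077 -0.21497995 -0.01427362]
clock 9.9 move mm [-0.1 -0.1 -0.4] yaw 0.16 turn(+cw) None q [-0.64  0.78  0.37  1.78 -0.43  0.66  0.14]
top arm AB tilt deg 0.27 wood tilt AB -0.46 perp 0.08 n888 arms mm [(np.float64(39.42), 110), (np.float64(38.48), 111), (np.float64(39.84), 125), (np.float64(38.88), 107)] knobtops [np.float64(nan), np.float64(93.6)] tableslope [0.02 0.03]
scene arm AB tilt deg 0.83 wood tilt AB -0.53 perp -0.01 n623 arms mm [(np.float64(41.76), 74), (np.float64(38.91), 50), (np.float64(42.07), 43), (np.float64(39.89), 91)] knobtops [np.float64(nan), np.float64(94.22)] tableslope [-0.1   0.03]
```

>>> send_rows --claw '[0.35,0.35,0.35,0.35,0.35,0.35,0.35,0.35]' --pt "-0.3 0 0" --pt "-0.3 0 0" --pt "-0.3 0 0" --pt "-0.3 0 0" --pt "-0.3 0 0" --pt "-0.3 0 0" --pt "-0.3 0 0" --pt "-0.3 0 0" --turn '[0.12,0.24,0.36,0.48,0.6,0.72,0.84,0.95]'

```text
clock: 10.73
tool_pos: [0.6619, 0.2319, 0.0599]
tcp_rot: [-0.269, -0.654, -0.269, 0.654]
ft_force: [0.9, -0.4, 6.2]
gripper_width: 0.423
```

>>> send_rows --claw '[0.35,0.35,0.35,0.35,0.35,0.35,0.35,0.35]' --pt "0 0 0" --pt "0 0 0" --pt "0 0 0" --pt "0 0 0" --pt "0 0 0" --pt "0 0 0" --pt "0 0 0" --pt "0 0 0" --turn '[0.12,0.24,0.36,0.48,0.6,0.72,0.84,0.95]'

```text
clock: 11.4
tool_pos: [0.6616, 0.2319, 0.0599]
tcp_rot: [0.06, -0.704, 0.06, 0.705]
ft_force: [0.5, -0.1, 6.7]
gripper_width: 0.423
```

```bash
python3 -c "
from h import *
s=arm.state();print(s['ft_force'],s['ft_torque']);go(.662,.2325,.06);tilt(3)" 2>&1 | grep -v Warn
```

```text
[ 0.46545333 -0.10123225  6.68233624] [-0.18252373  0.17610674  0.04555782]
clock 11.4 move mm [-0.1 -0.7 -0.2] yaw -1.741 turn(+cw) None q [-0.9   0.94  0.87  1.8  -0.93  0.88 -1.32]
top arm AB tilt deg 1.19 wood tilt AB 0.03 perp 0.19 n882 arms mm [(np.float64(42.3), 77), (np.float64(38.19), 126), (np.float64(39.03), 119), (np.float64(39.72), 110)] knobtops [np.float64(88.42), np.float64(92.06)] tableslope [0.02 0.03]
scene arm AB tilt deg -0.47 wood tilt AB 0.05 perp -0.15 n378 arms mm [(np.float64(37.06), 48), (np.float64(38.72), 53), (np.float64(40.8), 40), (np.float64(40.76), 88)] knobtops [np.float64(88.49), np.float64(92.33)] tableslope [-0.07  0.04]
```

>>> send_rows --claw '[0.35,0.35,0.35,0.35,0.45,0.55,0.65,0.7]' --pt "-0.3 0 0" --pt "-0.6 0 0" --pt "-0.6 0 0" --pt "-0.6 0 0" --pt "-0.6 0 0" --pt "-0.6 0 0" --pt "-0.6 0 0" --pt "-0.6 0 0" --turn '[0.1,0.2,0.3,0.3,0.3,0.3,0.3,0.3]'

```text
clock: 12.37
tool_pos: [0.6616, 0.2322, 0.0599]
tcp_rot: [0.162, -0.688, 0.162, 0.689]
ft_force: [0.3, 0.2, -0.1]
gripper_width: 0.616
```

>>> send_rows --claw '[0.8,0.8,0.8,0.8,0.8,0.8,0.8,0.8]' --pt "-2 0 0" --pt "-15 0 0" --pt "-50 0 0" --pt "-90 0 0" --pt "-130 0 0" --pt "-170 0 0" --pt "-205 0 0" --pt "-205 0 0" --turn '[0,0,0,0,0,0,0,0]'

```text
clock: 13.03
tool_pos: [0.6651, 0.2307, 0.2741]
tcp_rot: [-0.164, 0.691, -0.161, -0.685]
ft_force: [-0.1, -0.7, 0.1]
gripper_width: 0.799
```

```bash
python3 -c "
from h import *
s=arm.state();print(s['ft_force']);go(.47,.2,.265,0);go(.5228,-.045,.265,1.8);tilt(2)" 2>&1 | grep -v Warn
```

```text
[-0.08231512 -0.67630751  0.12643017]
clock 13.0 move mm [  7.1 114.9 160.8] yaw -2.035 turn(+cw) -2.035 q [-1.01  0.76  1.13  1.64 -0.73  1.21 -1.76]
clock 13.0 move mm [  7.1 310.3   4. ] yaw -2.035 turn(+cw) -3.835 q [-1.01  0.76  1.13  1.64 -0.73  1.21 -1.76]
top arm AB tilt deg 0.38 wood tilt AB 0.45 perp 0.26 n910 arms mm [(np.float64(38.99), 95), (np.float64(37.66), 142), (np.float64(39.55), 116), (np.float64(40.44), 109)] knobtops [np.float64(89.5), np.float64(90.74)] tableslope [0.02 0.02]
scene arm AB tilt deg 0.45 wood tilt AB 0.51 perp 0.04 n634 arms mm [(np.float64(40.03), 88), (np.float64(38.42), 57), (np.float64(41.06), 31), (np.float64(41.15), 95)] knobtops [np.float64(89.74), np.float64(90.5)] tableslope [-0.09  0.04]
```

>>> send_rows --claw '[0.8,0.8,0.8,0.8,0.8,0.8,0.8,0.8]' --pt "-30 10 0" --pt "-35 45 0" --pt "-35 80 0" --pt "-35 115 0" --pt "-35 150 0" --pt "-35 190 0" --pt "-35 230 0" --pt "-35 265 0" --turn '[-0.12,-0.24,-0.36,-0.48,-0.6,-0.72,-0.84,-0.96]'

```text
clock: 13.9
tool_pos: [0.5417, -0.0068, 0.2993]
tcp_rot: [-0.176, -0.684, -0.176, 0.686]
ft_force: [0.1, -0.4, -0.7]
gripper_width: 0.802
```

>>> send_rows --claw '[0.8,0.8,0.8,0.8,0.8,0.8,0.8,0.8]' --pt "0 0 0" --pt "0 0 0" --pt "0 0 0" --pt "0 0 0" --pt "0 0 0" --pt "0 0 0" --pt "0 0 0" --pt "0 0 0" --turn '[-0.12,-0.24,-0.36,-0.48,-0.6,-0.72,-0.84,-0.96]'

```text
clock: 14.57
tool_pos: [0.5431, -0.0048, 0.2991]
tcp_rot: [-0.472, -0.525, -0.473, 0.527]
ft_force: [-0.5, -0.6, 0.2]
gripper_width: 0.8
```

>>> send_rows --claw '[0.8,0.8,0.8,0.8,0.8,0.8,0.8,0.8]' --pt "0 0 0" --pt "0 0 0" --pt "0 0 0" --pt "0 0 0" --pt "0 0 0" --pt "0 0 0" --pt "0 0 0" --pt "0 0 0" --turn '[-0.12,-0.24,-0.36,-0.48,-0.6,-0.72,-0.84,-0.96]'

```text
clock: 15.23
tool_pos: [0.5431, -0.0048, 0.299]
tcp_rot: [0.661, 0.248, 0.663, -0.249]
ft_force: [0.9, -0.7, -0.0]
gripper_width: 0.799
```

```bash
python3 -c "
from h import *
go(.5228,-.045,.2,1.5)
c='scene';im,d=snap(c);print(top(c,d,B))" 2>&1 | grep -v Warn
```

```text
clock 15.2 move mm [ 99.1 -43.4  11.4] yaw 0.852 turn(+cw) -0.648 q [-0.41  0.31  0.41  1.94 -0.15  0.93  0.93]
[ 5.183e-01 -4.470e-02  5.195e-01 -4.380e-02  9.080e-02  1.160e+02]
```

>>> send_rows --claw '[0.8,0.8,0.8,0.8,0.8,0.8,0.8,0.8]' --pt "0 -20 6" --pt "0 -42 12" --pt "0 -42 12" --pt "20 -42 12" --pt "50 -42 12" --pt "80 -42 12" --pt "110 -42 12" --pt "140 -42 12" --turn '[-0.12,-0.24,-0.36,-0.48,-0.6,-0.65,-0.65,-0.65]'

```text
clock: 15.95
tool_pos: [0.5242, -0.0444, 0.1584]
tcp_rot: [0.706, 0.027, 0.707, -0.027]
ft_force: [0.0, -0.0, 0.7]
gripper_width: 0.798
```

```bash
python3 -c "
from h import *
go(.5225,-.0445,.062,1.5)"
```

```text
clock 15.9 move mm [96.4 -0.2 -1.5] yaw 1.493 turn(+cw) -0.007 q [-0.18  0.46  0.22  2.12 -0.17  0.58  1.66]
```

>>> send_rows --claw '[0.8,0.8,0.8,0.8,0.7,0.6,0.55,0.5]' --pt "30 0 -1.5" --pt "60 0 -1.5" --pt "85 0 -1.5" --pt "95 0 -1.5" --pt "95 0 -1.5" --pt "95 0 -1.5" --pt "95 0 -1.5" --pt "95 0 -1.5" --turn '[0,0,0,0,0,0,0,0]'

```text
clock: 16.62
tool_pos: [0.5244, -0.0443, 0.0667]
tcp_rot: [0.707, 0.027, 0.706, -0.027]
ft_force: [-0.6, -0.4, 0.2]
gripper_width: 0.561
```

>>> send_rows --claw '[0.48,0.47,0.46,0.46,0.45,0.45]' --pt "0 0 0" --pt "0 0 0" --pt "0 0 0" --pt "0 0 0" --pt "0 0 0" --pt "0 0 0" --turn '[0,0,0,0,0,0]'

```text
clock: 17.12
tool_pos: [0.5236, -0.0443, 0.0654]
tcp_rot: [0.707, 0.026, 0.707, -0.026]
ft_force: [-0.6, 0.9, 0.1]
gripper_width: 0.452
```

>>> send_rows --claw '[0.45,0.45,0.45,0.44,0.44,0.44]' --pt "1 0 0" --pt "3 0 0" --pt "3 0 0" --pt "3 0 0" --pt "3 0 0" --pt "3 0 0" --turn '[0,0,0,0,0,0]'

```text
clock: 17.62
tool_pos: [0.5235, -0.044, 0.0622]
tcp_rot: [0.707, 0.026, 0.707, -0.026]
ft_force: [0.7, 2.3, -1.7]
gripper_width: 0.442
```

>>> send_rows --claw '[0.435,0.43,0.43,0.43]' --pt "0 0 0" --pt "0 0 0" --pt "0 0 0" --pt "0 0 0" --turn '[0,0,0,0]'

```text
clock: 17.95
tool_pos: [0.5236, -0.0437, 0.0623]
tcp_rot: [0.707, 0.026, 0.707, -0.026]
ft_force: [-0.1, 5.1, -3.0]
gripper_width: 0.434
```

>>> send_rows --claw '[0.44,0.44,0.435,0.43,0.43,0.43]' --pt "0 0.8 0" --pt "0 1.4 0" --pt "0 1.4 0" --pt "0 1.4 0" --pt "0 1.4 0" --pt "0 1.4 0" --turn '[0,0,0,0,0,0]'

```text
clock: 18.45
tool_pos: [0.5238, -0.0434, 0.0624]
tcp_rot: [0.707, 0.026, 0.706, -0.027]
ft_force: [-0.3, -0.9, 1.5]
gripper_width: 0.43
```

>>> send_rows --claw '[0.42,0.42,0.41,0.41]' --pt "0 0 0" --pt "0 0 0" --pt "0 0 0" --pt "0 0 0" --turn '[0,0,0,0]'

```text
clock: 18.78
tool_pos: [0.5238, -0.0433, 0.0624]
tcp_rot: [0.707, 0.026, 0.706, -0.027]
ft_force: [-0.1, -2.7, 1.0]
gripper_width: 0.425
```

>>> send_rows --claw '[0.35,0.35,0.35,0.35,0.35,0.35,0.35,0.35]' --pt "0 -0.4 0" --pt "0 -0.4 0" --pt "0 -0.4 0" --pt "0 -0.4 0" --pt "0 -0.4 0" --pt "0 -0.4 0" --pt "0 -0.4 0" --pt "0 -0.4 0" --turn '[0,0,0.12,0.24,0.36,0.48,0.6,0.7]'

```text
clock: 19.45
tool_pos: [0.5221, -0.0467, 0.0624]
tcp_rot: [0.654, 0.269, 0.653, -0.271]
ft_force: [-6.1, -14.7, 6.3]
gripper_width: 0.423
```

>>> send_rows --claw '[0.35,0.35,0.35,0.35,0.35,0.35,0.35,0.35]' --pt "0 0 0" --pt "0 0 0" --pt "0 0 0" --pt "0 0 0" --pt "0 0 0" --pt "0 0 0" --pt "0 0 0" --pt "0 0 0" --turn '[0.1,0.2,0.3,0.4,0.5,0.6,0.6,0.6]'

```text
clock: 20.12
tool_pos: [0.519, -0.0482, 0.0622]
tcp_rot: [0.545, 0.448, 0.546, -0.453]
ft_force: [-13.0, -18.8, 11.6]
gripper_width: 0.425
```

```bash
python3 -c "
from h import *
s=arm.state();print(s['ft_force'],s['ft_torque']);go(.5225,-.0445,.062,1.5);tilt(2)" 2>&1 | grep -v Warn
```

```text
q=(a>lo)&(a<hi)&(abs(b)<wd)&(abs(z-.038)<.008); r.append((np.median(z[q]) if q.any() else np.nan,a[q].mean(),q.sum()))
  ret = ret.dtype.type(ret / rcount)
  q=(b>lo)&(b<hi)&(abs(a)<.009)&(abs(z-.038)<.008); r.append((np.median(z[q]) if q.any() else np.nan,b[q].mean(),q.sum()))
  return _methods._mean(a, axis=axis, dtype=dtype,
[-12.97974464 -18.78211947  11.60357241] [-4.19909186  3.3944914   0.03819191]
clock 20.1 move mm [ 0.1  4.1 -2.9] yaw 0.191 turn(+cw) -1.309 q [-0.34  0.66  0.48  2.21 -0.71  0.44  0.91]
top arm AB tilt deg nan wood tilt AB 0.09 perp 0.02 n313 arms mm [(np.float64(38.62), 98), (nan, 0), (nan, 0), (np.float64(39.9), 114)] knobtops [np.float64(88.79), np.float64(nan)] tableslope [0.02 0.03]
scene arm AB tilt deg 0.05 wood tilt AB 0.05 perp 0.14 n625 arms mm [(np.float64(39.78), 100), (np.float64(39.6), 54), (np.float64(40.97), 47), (np.float64(40.08), 90)] knobtops [np.float64(88.89), np.float64(nan)] tableslope [-0.09  0.03]
```

```bash
python3 -c "
from h import *
im,d=snap('scene');im2,d2=snap('top')
print(top('scene',d,A),top('top',d2,A))
cv2.imwrite('pics/g2.png',np.hstack([cv2.resize(im[150:310,210:370],(400,400),interpolation=2),cv2.resize(im2[120:260,170:310],(400,400),interpolation=2)]))
"
```

```text
[6.635e-01 2.308e-01 6.639e-01 2.315e-01 8.830e-02 1.660e+02] [6.616e-01 2.308e-01 6.613e-01 2.304e-01 8.910e-02 1.920e+02]
```

View pics/g2.png

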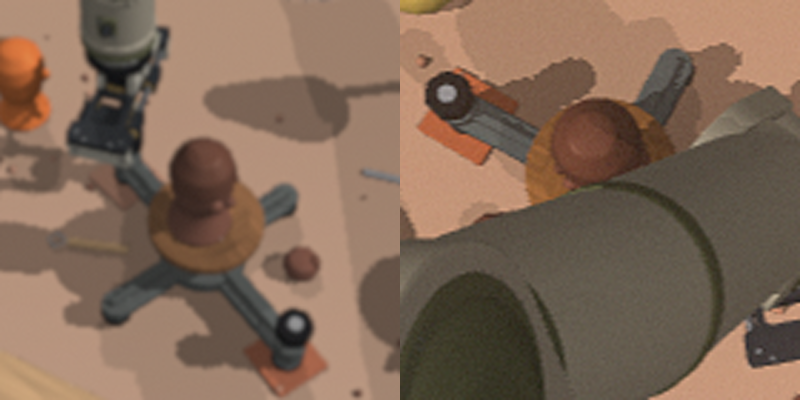

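>>> send_rows --claw '[0.35,0.35,0.35,0.35,0.35,0.35]' --pt "0 -1.5 1" --pt "0 -3 2" --pt "0 -4.5 3" --pt "0 -5.5 3.5" --pt "0 -5.5 3.5" --pt "0 -5.5 3.5" --turn '[0,0,0,0,0,0]'

```text
clock: 20.92
tool_pos: [0.5185, -0.0488, 0.0624]
tcp_rot: [0.547, 0.449, 0.546, -0.449]
ft_force: [-2.7, -6.8, 1.9]
gripper_width: 0.423
```

>>> send_rows --claw '[0.35,0.35,0.35,0.4,0.45,0.5,0.5,0.5]' --pt "0 -0.5 1" --pt "0 -1 1.5" --pt "0 -1 1.5" --pt "0 -1 1.5" --pt "0 -1 1.5" --pt "0 -1 1.5" --pt "0 -1 1.5" --pt "0 -1 1.5" --turn '[0,0,0,0,0,0,0,0]'

```text
clock: 21.58
tool_pos: [0.5182, -0.049, 0.0622]
tcp_rot: [0.546, 0.449, 0.547, -0.449]
ft_force: [0.4, 0.0, 0.4]
gripper_width: 0.499
```

```bash
python3 -c "
from h import *
s=arm.state();print(s['ft_force']);go(.519,-.0438,.0622)
tilt(3)" 2>&1 | grep -v Warn
```

```text
q=(a>lo)&(a<hi)&(abs(b)<wd)&(abs(z-.038)<.008); r.append((np.median(z[q]) if q.any() else np.nan,a[q].mean(),q.sum()))
  ret = ret.dtype.type(ret / rcount)
  q=(b>lo)&(b<hi)&(abs(a)<.009)&(abs(z-.038)<.008); r.append((np.median(z[q]) if q.any() else np.nan,b[q].mean(),q.sum()))
  return _methods._mean(a, axis=axis, dtype=dtype,
[0.42424985 0.02563691 0.4064838 ]
clock 21.6 move mm [ 0.   1.8 -5. ] yaw 0.197 turn(+cw) None q [-0.33  0.65  0.46  2.21 -0.72  0.43  0.92]
top arm AB tilt deg nan wood tilt AB -0.08 perp 0.18 n376 arms mm [(np.float64(39.11), 98), (nan, 0), (nan, 0), (np.float64(39.99), 112)] knobtops [np.float64(88.98), np.float64(nan)] tableslope [0.01 0.04]
scene arm AB tilt deg 0.01 wood tilt AB 0.23 perp -0.06 n633 arms mm [(np.float64(40.29), 99), (np.float64(40.26), 59), (np.float64(40.77), 44), (np.float64(41.0), 96)] knobtops [np.float64(89.16), np.float64(88.35)] tableslope [-0.09  0.02]
```

>>> send_rows --claw '[0.52,0.52,0.52,0.5,0.48,0.46,0.45,0.44]' --pt "0 0.4 -2" --pt "0 0.8 -4" --pt "0 0.8 -5" --pt "0 0.8 -5" --pt "0 0.8 -5" --pt "0 0.8 -5" --pt "0 0.8 -5" --pt "0 0.8 -5" --turn '[0,0,0,0,0,0,0,0]'

```text
clock: 22.55
tool_pos: [0.5181, -0.0444, 0.0624]
tcp_rot: [0.547, 0.449, 0.546, -0.449]
ft_force: [-0.1, -0.3, -0.2]
gripper_width: 0.442
```

>>> send_rows --claw '[0.435,0.43,0.43,0.43]' --pt "0 0 0" --pt "0 0 0" --pt "0 0 0" --pt "0 0 0" --turn '[0,0,0,0]'

```text
clock: 22.88
tool_pos: [0.5177, -0.0445, 0.0623]
tcp_rot: [0.546, 0.449, 0.547, -0.449]
ft_force: [-2.6, -0.5, 0.3]
gripper_width: 0.43
```

>>> send_rows --claw '[0.43,0.43,0.42,0.41,0.41,0.38,0.35,0.35]' --pt "0 -0.8 0" --pt "0 -0.8 0" --pt "0 -0.8 0" --pt "0 -0.8 0" --pt "0 -0.8 0" --pt "0 -0.8 0" --pt "0 -0.8 0" --pt "0 -0.8 0" --turn '[0,0,0,0,0,0,0,0]'

```text
clock: 23.55
tool_pos: [0.5176, -0.0445, 0.0624]
tcp_rot: [0.547, 0.449, 0.546, -0.449]
ft_force: [2.0, 0.4, -0.2]
gripper_width: 0.428
```

>>> send_rows --claw '[0.35,0.35,0.35,0.35]' --pt "0 0 0" --pt "0 0 0" --pt "0 0 0" --pt "0 0 0" --turn '[0.1,0.2,0.3,0.3]'

```text
clock: 23.88
tool_pos: [0.517, -0.0446, 0.0622]
tcp_rot: [-0.472, -0.526, -0.472, 0.527]
ft_force: [-0.2, 0.5, 1.1]
gripper_width: 0.423
```

```bash
python3 -c "
from h import *
s=arm.state();print(s['ft_force'],s['ft_torque']);go(.519,-.0438,.0622)
tilt(3)" 2>&1 | grep -v Warn
```

```text
q=(a>lo)&(a<hi)&(abs(b)<wd)&(abs(z-.038)<.008); r.append((np.median(z[q]) if q.any() else np.nan,a[q].mean(),q.sum()))
  ret = ret.dtype.type(ret / rcount)
  q=(b>lo)&(b<hi)&(abs(a)<.009)&(abs(z-.038)<.008); r.append((np.median(z[q]) if q.any() else np.nan,b[q].mean(),q.sum()))
  return _methods._mean(a, axis=axis, dtype=dtype,
[-0.15205401  0.47781208  1.0830799 ] [ 0.08585044 -0.09540358 -0.06510667]
clock 23.9 move mm [ 0.   1.9 -1. ] yaw -0.108 turn(+cw) None q [-0.39  0.67  0.55  2.22 -0.82  0.46  0.71]
top arm AB tilt deg nan wood tilt AB -0.18 perp 0.40 n297 arms mm [(np.float64(38.93), 97), (nan, 0), (nan, 0), (np.float64(39.72), 112)] knobtops [np.float64(88.87), np.float64(nan)] tableslope [0.03 0.02]
scene arm AB tilt deg 0.18 wood tilt AB 0.07 perp 0.12 n630 arms mm [(np.float64(40.45), 97), (np.float64(39.8), 52), (np.float64(39.97), 43), (np.float64(40.99), 87)] knobtops [np.float64(88.68), np.float64(90.17)] tableslope [-0.08  0.03]
```

>>> send_rows --claw '[0.35,0.35,0.35,0.35]' --pt "-0.5 0 0" --pt "-0.5 0 0" --pt "-0.5 0 0" --pt "-0.5 0 0" --turn '[0,0,0,0]'

```text
clock: 24.52
tool_pos: [0.5171, -0.0444, 0.0627]
tcp_rot: [-0.473, -0.525, -0.474, 0.525]
ft_force: [0.3, 0.6, -5.7]
gripper_width: 0.425
```

>>> send_rows --claw '[0.35,0.35,0.35,0.35]' --pt "-0.5 0 0" --pt "-0.5 0 0" --pt "-0.5 0 0" --pt "-0.5 0 0" --turn '[0,0,0,0]'

```text
clock: 24.85
tool_pos: [0.5171, -0.0444, 0.0631]
tcp_rot: [-0.473, -0.525, -0.474, 0.525]
ft_force: [1.3, 1.5, -10.2]
gripper_width: 0.426
```

>>> send_rows --claw '[0.35,0.35,0.35,0.35]' --pt "-0.5 0 0" --pt "-0.5 0 0" --pt "-0.5 0 0" --pt "-0.5 0 0" --turn '[0,0,0,0]'

```text
clock: 25.18
tool_pos: [0.5171, -0.0443, 0.0636]
tcp_rot: [-0.473, -0.525, -0.474, 0.525]
ft_force: [1.9, 1.7, -13.6]
gripper_width: 0.424
```

```bash
python3 -c "
from h import *
s=arm.state();print(s['ft_force'],s['tool_pos'])"
```

```text
[  1.8995397    1.70845868 -13.59268126] [ 0.51710722 -0.04429779  0.06364523]
```

>>> send_rows --claw '[0.35,0.35,0.35,0.35,0.35,0.35]' --pt "0.8 0 0" --pt "1.4 0 0" --pt "1.4 0 0" --pt "1.4 0 0" --pt "1.4 0 0" --pt "1.4 0 0" --turn '[0,0,0,0,0,0]'

```text
clock: 25.68
tool_pos: [0.5171, -0.0445, 0.0626]
tcp_rot: [0.473, 0.525, 0.473, -0.525]
ft_force: [-1.4, 1.3, -4.5]
gripper_width: 0.426
```

>>> send_rows --claw '[0.35,0.35,0.35,0.35,0.35,0.35,0.35,0.35]' --pt "0 0 0" --pt "0 0 0" --pt "0 0 0" --pt "0 0 0" --pt "0 0 0" --pt "0 0 0" --pt "0 0 0" --pt "0 0 0" --turn '[0.12,0.24,0.36,0.48,0.6,0.7,0.7,0.7]'

```text
clock: 26.35
tool_pos: [0.5162, -0.044, 0.0623]
tcp_rot: [-0.265, -0.655, -0.266, 0.656]
ft_force: [-4.8, 2.5, -2.2]
gripper_width: 0.426
```

```bash
python3 -c "
from h import *
s=arm.state();print(s['ft_force'],s['ft_torque']);go(.519,-.0438,.0622)
tilt(3)" 2>&1 | grep -v Warn
```

```text
q=(a>lo)&(a<hi)&(abs(b)<wd)&(abs(z-.038)<.008); r.append((np.median(z[q]) if q.any() else np.nan,a[q].mean(),q.sum()))
  ret = ret.dtype.type(ret / rcount)
  q=(b>lo)&(b<hi)&(abs(a)<.009)&(abs(z-.038)<.008); r.append((np.median(z[q]) if q.any() else np.nan,b[q].mean(),q.sum()))
  return _methods._mean(a, axis=axis, dtype=dtype,
[-4.80302255  2.49924182 -2.17128084] [ 0.68527983  1.1217411  -0.02038287]
clock 26.4 move mm [ 0.1  1.8 -2.1] yaw -0.801 turn(+cw) None q [-0.49  0.73  0.72  2.22 -0.99  0.55  0.2 ]
top arm AB tilt deg nan wood tilt AB 0.06 perp 0.47 n204 arms mm [(np.float64(38.97), 97), (nan, 0), (nan, 0), (np.float64(39.41), 107)] knobtops [np.float64(89.07), np.float64(nan)] tableslope [0.02 0.02]
scene arm AB tilt deg 0.22 wood tilt AB 0.14 perp 0.05 n630 arms mm [(np.float64(40.12), 95), (np.float64(39.33), 56), (np.float64(40.53), 40), (np.float64(40.55), 87)] knobtops [np.float64(88.64), np.float64(90.9)] tableslope [-0.09  0.03]
```

>>> send_rows --claw '[0.35,0.35,0.35,0.35]' --pt "0.2 -1 0.3" --pt "0.2 -1 0.3" --pt "0.2 -1 0.3" --pt "0.2 -1 0.3" --turn '[0,0,0,0]'

```text
clock: 26.98
tool_pos: [0.5161, -0.0439, 0.0623]
tcp_rot: [-0.265, -0.656, -0.265, 0.656]
ft_force: [-3.0, 2.7, -2.1]
gripper_width: 0.427
```

>>> send_rows --claw '[0.35,0.35,0.35,0.35]' --pt "-0.5 0 0" --pt "-0.5 0 0" --pt "-0.5 0 0" --pt "-0.5 0 0" --turn '[0,0,0,0]'

```text
clock: 27.32
tool_pos: [0.5161, -0.0439, 0.0625]
tcp_rot: [-0.265, -0.656, -0.265, 0.656]
ft_force: [-3.0, 2.6, -8.4]
gripper_width: 0.426
```

>>> send_rows --claw '[0.35,0.35,0.35,0.35]' --pt "-0.5 0 0" --pt "-0.5 0 0" --pt "-0.5 0 0" --pt "-0.5 0 0" --turn '[0,0,0,0]'

```text
clock: 27.65
tool_pos: [0.5162, -0.0438, 0.063]
tcp_rot: [-0.265, -0.656, -0.265, 0.656]
ft_force: [-1.6, 2.4, -13.8]
gripper_width: 0.417
```

```bash
python3 -c "
from h import *
s=arm.state();print(s['ft_force'],s['tool_pos'])"
```

```text
[ -1.55254904   2.43745168 -13.77701854] [ 0.5161654  -0.04382622  0.06302376]
```

>>> send_rows --claw '[0.35,0.35,0.35,0.35,0.35,0.35,0.35,0.35]' --pt "0.6 0 0" --pt "1.2 0 0" --pt "1.2 0 0" --pt "1.2 0 0" --pt "1.2 0 0" --pt "1.2 0 0" --pt "1.2 0 0" --pt "1.2 0 0" --turn '[0,0,0,0.1,0.2,0.25,0.25,0.25]'

```text
clock: 28.32
tool_pos: [0.516, -0.0436, 0.0623]
tcp_rot: [-0.18, -0.684, -0.181, 0.684]
ft_force: [-4.3, 4.3, -4.1]
gripper_width: 0.424
```

>>> send_rows --claw '[0.4,0.45,0.5,0.55,0.6,0.65,0.7,0.7]' --pt "0 0 0" --pt "0 0 0" --pt "0 0 0" --pt "0 0 0" --pt "0 0 0" --pt "0 0 0" --pt "0 0 0" --pt "0 0 0" --turn '[0,0,0,0,0,0,0,0]'

```text
clock: 28.98
tool_pos: [0.5167, -0.0443, 0.0622]
tcp_rot: [0.181, 0.684, 0.18, -0.683]
ft_force: [0.5, 0.4, 0.2]
gripper_width: 0.69
```

>>> send_rows --claw '[0.8,0.8,0.8,0.8,0.8,0.8,0.8,0.8]' --pt "-2 0 0" --pt "-15 0 0" --pt "-50 0 0" --pt "-90 0 0" --pt "-130 0 0" --pt "-170 0 0" --pt "-205 0 0" --pt "-240 0 0" --turn '[0,0,0,0,0,0,0,0]'

```text
clock: 29.65
tool_pos: [0.5159, -0.0443, 0.304]
tcp_rot: [-0.181, -0.684, -0.18, 0.684]
ft_force: [0.6, -0.1, -0.5]
gripper_width: 0.801
```

```bash
python3 -c "
from h import *
s=arm.state();print(s['ft_force'])
B[:]=.5185,-.044
go(.48,-.2,.3);tilt(4)" 2>&1 | grep -v Warn
```

```text
q=(a>lo)&(a<hi)&(abs(b)<wd)&(abs(z-.038)<.008); r.append((np.median(z[q]) if q.any() else np.nan,a[q].mean(),q.sum()))
  ret = ret.dtype.type(ret / rcount)
  q=(b>lo)&(b<hi)&(abs(a)<.009)&(abs(z-.038)<.008); r.append((np.median(z[q]) if q.any() else np.nan,b[q].mean(),q.sum()))
  return _methods._mean(a, axis=axis, dtype=dtype,
[ 0.6455993  -0.1030509  -0.46738811]
clock 29.6 move mm [  4.1 117.7 108. ] yaw -1.055 turn(+cw) None q [-0.84  0.46  1.21  2.01 -0.51  1.02 -0.44]
top arm AB tilt deg nan wood tilt AB -0.99 perp -0.54 n203 arms mm [(np.float64(38.82), 104), (nan, 0), (nan, 0), (nan, 0)] knobtops [np.float64(88.83), np.float64(nan)] tableslope [0.02 0.03]
scene arm AB tilt deg 0.23 wood tilt AB -0.01 perp 0.10 n619 arms mm [(np.float64(39.36), 99), (np.float64(38.52), 38), (np.float64(40.77), 44), (np.float64(41.87), 79)] knobtops [np.float64(88.65), np.float64(90.73)] tableslope [-0.09  0.03]
```

>>> send_rows --claw '[0.8,0.8,0.8,0.8,0.8,0.8]' --pt "0 28 26" --pt "0 56 52" --pt "0 84 78" --pt "0 112 104" --pt "0 140 130" --pt "0 140 130" --turn '[-0.12,-0.24,-0.36,-0.48,-0.6,-0.7]'

```text
clock: 30.55
tool_pos: [0.4689, -0.2379, 0.3023]
tcp_rot: [-0.404, -0.58, -0.402, 0.582]
ft_force: [0.0, -0.4, 1.7]
gripper_width: 0.798
```

```bash
python3 -c "
from h import *
B[:]=.5185,-.044
tilt(5)
im,d=snap('scene');im2,d2=snap('top')
print([top(c,D,k) for c,D in(('scene',d),('top',d2)) for k in (A,B)])
cv2.imwrite('pics/f1.png',np.hstack([cv2.resize(im[150:310,210:370],(400,400),interpolation=2),cv2.resize(im2[120:260,170:310],(400,400),interpolation=2)]))
" 2>&1 | grep -v Warn
```

```text
top arm AB tilt deg 0.01 wood tilt AB -0.07 perp 0.09 n943 arms mm [(np.float64(38.55), 105), (np.float64(38.52), 131), (np.float64(39.58), 124), (np.float64(39.89), 106)] knobtops [np.float64(88.9), np.float64(90.49)] tableslope [0.02 0.03]
scene arm AB tilt deg -0.18 wood tilt AB -0.02 perp 0.13 n620 arms mm [(np.float64(39.87), 105), (np.float64(40.5), 43), (np.float64(41.96), 47), (np.float64(40.72), 82)] knobtops [np.float64(88.42), np.float64(90.63)] tableslope [-0.09  0.03]
[array([6.643e-01, 2.309e-01, 6.640e-01, 2.314e-01, 8.820e-02, 1.640e+02]), array([ 5.185e-01, -4.420e-02,  5.198e-01, -4.330e-02,  9.080e-02,
        1.100e+02]), array([6.614e-01, 2.312e-01, 6.611e-01, 2.307e-01, 8.910e-02, 1.920e+02]), array([ 5.176e-01, -4.380e-02,  5.168e-01, -4.250e-02,  9.040e-02,
        1.990e+02])]
```

View pics/f1.png

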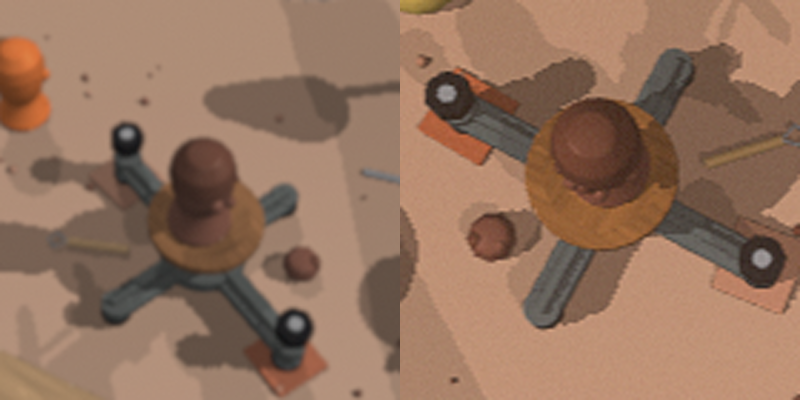

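The crop shows the head standing on the top (crops (205,190) and (600,140)), both pads on their tiles, and the lump and loop tool undisturbed. The arm is clear, so I am handing in.

```bash
python3 -c "
from station import arm
print(arm.sign_off())"
```

```text
the job is handed in; nothing more can be done
None
```

I wound both screw feet down and handed the job in with about 31 of the 72 s used. The far-left knob took about 4.3 rad and the other about 2.5 rad.

- **Level:** with the arm clear, the wooden top reads within about 0.1° of level along the screw axis in both cameras. Across that axis it reads about 0.1°. One camera's reading along the arms gave -0.18°, still inside the half degree.
- **Load:** this is an estimate, because no load reading is available. A pull on the second knob showed no give until about 6–8 N, and I added 0.25 rad after that. That should put about 9 N on each screw foot and 10 N on each domed foot. I did not repeat the pull on the first knob, or on the second after the final 0.25 rad.
- **Surroundings:** in the last pictures the head stands on the top and the clay lump and loop tool look undisturbed. I did not check the other things closely at the end.

**What went less well:**
- **Stand turned slightly:** while I worked the first knob the stand turned by about 1°. That moved the second knob about 5 mm and the stand's centre about 2.5 mm. I left it there.
- **Sideways force:** my first grip on the second knob was about 4 mm off centre, which pushed sideways with about 23 N. I released it and gripped again centred. The first knob, at the far end, did not shift, but I did not check the second.

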